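Shut the drilling jig and pin it

TASK

Get the wooden blank clamped for drilling: first swing the jig's hinged upper half fully shut over it, then lift the red-topped lock pin up and off its hook and push it down through the aligned holes of both halves until its shoulder sits on the upper half's lug. Finish while still holding on: keep your hand on the pin and keep pressing it firmly down (5 to 15 N will do) so that the halves stay pressed shut. Leave the blank in the jig and everything else where it is.

Things in the scene. Friction and masses are not known exactly. Their poses are not given: they have to be found in the camera images.
- jig_hinge (a point): Mid-width point on the hinge axis of the clamshell drilling jig, 45 mm above the table. The jig is screwed down: dark wooden lower half 150 x 120 x 45 mm, light wooden upper half (lid) 150 x 120 x 35 mm hinged to it along the 120 mm side. Axes are the jig's: x level from the pin lug to the hinge, y along the hinge axis, z up.
- jig_hole (a point): Centre of the mouth of the vertical hole in the lower half's aluminium lug (55 x 60 mm, 45 mm high, on the side away from the hinge), 177.5 mm from the hinge axis along jig -x, 45 mm above the table. Hole 13 mm across, goes down to the table.
- lid_hole (a point): Upper mouth of the hole (12 mm, 2 mm chamfer) in the lid's aluminium lug, a tongue 60 mm wide, 12 mm thick, 150 to 205 mm from the hinge axis. Moves with the lid, lid's axes (z out of outer face, x to hinge): 177.5 mm from the axis, 12 mm outside the plane through it. Shut: 57 mm above the table, over jig_hole. The lid's wood beside it stands 23 mm higher than the lug.
- jig_lid (a joint): Opening angle of the lid (rad): 0 fully shut, starts 0.6 to 1.1. Opens upward. The hinge is stiff and the lid (0.4 kg) stays where it is left; 1 to 3 N on the lug swings it shut.
- blank_center (a point): Centre of the turned wooden blank (40 mm thick, 112 mm long plus a 24 mm thick, 25 mm long tenon) that lies loose in the jig's groove along jig y, about 44 mm above the table. It stays in the jig.
- stand_a_hook (a point): Top of the level hook bar (6 mm steel) where the lock pin hangs, 140 mm above the table. Bar runs along the stand's x: the post (14 mm, fixed on a grey foot) stands 60 mm to +x and ends level with the bar; the bar's free end is about 33 mm to -x, turned up 8 mm, so a thing must rise 10 to 18 mm, then travel 50 mm or more to -x to come off.
- pin_grip (a point): Centre of the red grip block on top of the lock pin, 26 x 26 mm, 34 mm high. Pin's axes: z up along it, x along the hook bar while hanging. Below the block: steel stirrup 24 mm wide in y, 10 mm in x, opening 16 mm wide and 26 mm high, through which the hook passes; then shoulder and shank. Hanging, it is 22 mm above the bar's top. Mass about 0.11 kg.
- pin_seat (a point): Centre of the underside of the pin's round shoulder (30 mm across, 6 mm thick), 59 mm below pin_grip; it sits on the top of the lid's lug when the pin is fully home.
- pin_tip (a point): Lower end of the pin's shank (10 mm thick, 40 mm long below the shoulder, tapered over the last 4 mm), 99 mm below pin_grip.
- chuck_key: Dark steel T-shaped chuck key hanging on the other hook; origin at the underside of its stirrup's top bar. Bystander.
- bowl: Turned wooden bowl, 130 mm across, 55 mm high. Bystander. Origin under its centre.
- stopper_a: Small turned wooden stopper, 32 mm across, 64 mm high. Bystander. Origin under its centre.
- stopper_b: Thicker turned wooden stopper, 40 mm across, 54 mm high. Bystander. Origin under its centre.
- collar: Heavy steel collar, 38 mm across, 16 mm high. Bystander. Origin under its centre.
- gouge: Long hand tool lying on the table, dark wooden handle, 260 mm long. Bystander. Origin under the tool, x along it.
- jar: Amber glass jar, 70 mm across, 90 mm high. Bystander. Origin under its centre.

How it is judged (in metres and radians):
On the way, in this order (a step that is already met when the one before it is completed fails the run):
1. the upper half is swung shut (within 0.03 rad) while the pin still hangs on its hook (value of joint jig_lid below 0.03 rad and distance between pin_grip and stand_a_hook below 0.05 m), for 0.2 s.
2. the pin is lifted clear of its hook, held in the hand, with the jig still shut (distance between pin_grip and stand_a_hook above 0.06 m and height (world z) of pin_tip above 0.058 m and contact force between the fingers and pin above 0.5 N and value of joint jig_lid below 0.05 rad), for 0.2 s.
At the end, for the whole second after the job is handed in: Lid shut within 0.03 rad; pin through both lugs, shoulder within 4 mm of the lid hole's mouth, tip within 6 mm sideways of the lower hole's axis; hand on the pin, pin pressing the lid with over 3 N; blank within 15 mm of its start (value of joint jig_lid below 0.03 rad and distance between pin_seat and lid_hole below 0.004 m and horizontal distance between pin_tip and jig_hole below 0.006 m and contact force between pin and jig_lid above 3 N and contact force between the fingers and pin above 1 N and distance of blank_center from where it was at the start of the episode below 0.015 m); the arm keeps its last pose, push and grip.
It fails at once if a bystander is moved by more than 30 mm (distance of any of chuck_key, bowl, stopper_a, stopper_b, collar, gouge, jar from where it was at the start of the episode above 0.03 m).
It also fails if it takes over 64 s, if anything falls off the work surface, if the arm or the gripper's body presses on something with over 40 N, if the wrist force passes 120 N, or if a joint passes its speed limit or range.

ROBOT

A 6-joint arm with a two-finger parallel gripper is mounted at the origin on the work surface. World frame = base frame: x ahead of the robot, y to its left, z up, the work surface at z = 0. Lengths are in m, angles in degrees, forces in N, time in s.
With the tool pointing down it reaches from about 0.375 to 0.9 m from the base axis. Payload 3.1 kg.
Tool frame: the origin (TCP) lies midway between the tips of the shut fingers; the grasp point (between the pads) lies bot.hold_point_z behind it (bot.hold_point_z is the distance from the TCP to the grasp point, in m); z points along the fingers, y is the direction in which the jaws open and shut (so a half turn about z gives the same grasp; the last joint's range is limited). The gripper opens to 87 mm and grips with 3 to 60 N. Pads are 19 mm wide; open, the fingers measure 117 mm over their backs; the gripper's body (75 mm by 190 mm) begins 51 mm behind the grasp point.
Start: joints at [61.106, 30.224, 82.088, -0, 67.689, -10.227], TCP at [0.2, 0.592, 0.223] pointing down, gripper open.
Joint ranges: [-176.69, 176.69], [-43.24, 126.21], [12.49, 139.97], [-82, 262], [0, 151.66], [-163.58, 163.58]. Speed limits (degrees/s): [159.86, 159.86, 180, 180, 180, 180].

INTERFACE

Orientations are given as a 3x3 rotation matrix whose columns are the frame's x, y, z axes.
In Python, from rig import bot, vision, hand_in gives the robot as it stands. The module is installed in compiled form; this text tells all that it offers.
- The arm moves only by the shell command python3 -m handwheel 'ROWS'. ROWS is JSON, a list of rows, each an object of numbers: "hand": the gripper's target within -1 to 1 (fully open at 1, half-way at 0, shut at -1); "dx", "dy", "dz": the shift along the world's x, y, z in cm; "wx", "wy", "wz": the turn, a rotation vector about the world's x, y, z in rad. In form: [{"hand": .., "dx": .., "dy": .., "dz": .., "wx": .., "wy": .., "wz": ..}, ...]. A call has 1 to 10 rows; each row shifts and turns the commanded pose from where the row before left it; what a row does not reach is not made up. A row lasts 1/10 s, in which the tool goes at most 50 mm and 8.59 degrees, less where a joint would pass 70% of its speed; a pose out of reach is approached as far as the arm can. A call with a gripper value outside its range is refused whole. The fingers move at their own pace and stop on an object; the grip force is fixed at half the most. Time passes only in rows, so rows that do not move let the fingers close. It gives the time, the measured TCP pose, the force and the opening at its end, in the units of the state.
- bot.read_state(): the state, without advancing time (a new reading comes with each control period).
- vision.capture(name): name is "side" or "top"; returns (picture, depth): 384x512x3 uint8, red, green, blue; 384x512 float32, m along the optical axis (not along the pixel's ray), 0 where there is no reading.
- vision.get_calibration(name): a dict with "fx", "fy", "cx", "cy" (pixels), "rvec" (rotation vector, rad) and "tvec" (3), from world to camera coordinates, as OpenCV has them. Camera axes: x right, y down, z forward; pixel columns grow to the right and rows downward; lengths in m; the calibration is good to about 2 mm. A picture is of the moment at which its call begins. get_calibration takes no time and is no camera call.
- hand_in(): hands the job in, once; it reports no verdict.
The state is a dict: "time_s": time; "joint_positions": joint angles; "qvel": joint speeds; "tau": joint torques, N m; "position": TCP position; "tcp_rot": TCP orientation; "force": force on the tool from outside, world axes, zero at the start; "moment": the same for the moment, N m; "opening": opening from 0.0 (shut) to 1.0 (fully open).
Only numpy, scipy, OpenCV 4.12 (cv2) and the standard library are available. Lean on these libraries where they do the work, as an engineer would, in place of code of your own. Each camera call takes 0.05 s, during which the arm holds its last target.

## Working session

There is one attempt and no reset: what is moved stays moved. The work goes in short steps, Python scripts to look and compute and a shell command to move; the robot and the scene stay as the last step left them, time stands still between calls to the robot, and variables do not carry over. Pictures are saved under pics/ and viewed, and the job is handed in when it is done.

```bash
mkdir -p pics; ls
python3 - <<'E'
from rig import bot,vision
import cv2,numpy as np
s=bot.read_state();print(s['time_s'],s['position'],s['tcp_rot'],s['opening'],s['force'],bot.hold_point_z)
for n in('side','top'):
    p,d=vision.capture(n);cv2.imwrite(f'pics/{n}0.png',cv2.cvtColor(p,cv2.COLOR_RGB2BGR));np.save(f'{n}0.npy',d);print(n,vision.get_calibration(n))
E
```

```text
pics
0.0 [0.199647   0.59147943 0.2215963 ] [[-9.47397103e-01  3.20058793e-01 -1.04771421e-03]
 [ 3.20060266e-01  9.47395336e-01 -1.87185726e-03]
 [ 3.93495178e-04 -2.10872383e-03 -9.99997699e-01]] 0.9994362888639922 [-0.99958683  0.24855821  0.69237306] 0.0187
side {'fx': 494.23114904455, 'fy': 494.23114904455, 'cx': 249.15237005276197, 'cy': 185.54837741615844, 'rvec': array([ 2.32115156, -0.1140398 ,  0.06653231]), 'tvec': array([-0.56785108,  0.10504593,  1.54361963])}
top {'fx': 478.78557482808884, 'fy': 478.78557482808884, 'cx': 257.25967618990234, 'cy': 193.90364802886623, 'rvec': array([ 2.16102187, -2.1294249 ,  0.16154601]), 'tvec': array([-0.05072621,  0.56081596,  1.67947359])}
```

View pics/side0.png

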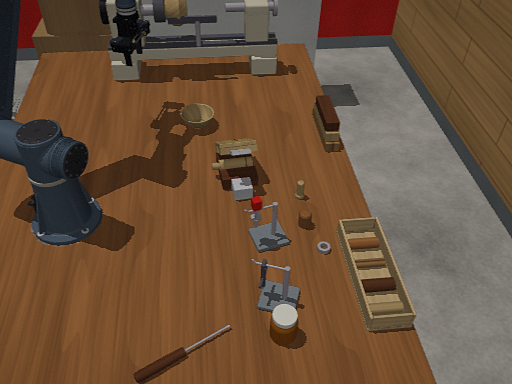

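View pics/top0.png

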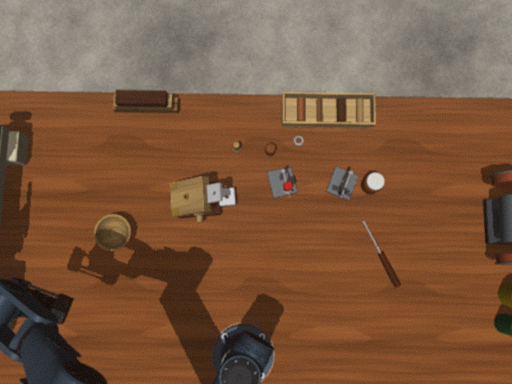

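```bash
cat > h.py <<'E'
import numpy as np,cv2
from rig import bot,vision
class Cam:
    def __init__(s,n):
        c=vision.get_calibration(n);s.R=cv2.Rodrigues(c['rvec'])[0];s.t=np.array(c['tvec']);s.K=np.array([[c['fx'],0,c['cx']],[0,c['fy'],c['cy']],[0,0,1]]);s.C=-s.R.T@s.t
    def ray(s,u,v): 
        r=s.R.T@np.linalg.inv(s.K)@np.array([u,v,1.]);return r
    def plane(s,u,v,z):
        r=s.ray(u,v);return s.C+r*(z-s.C[2])/r[2]
    def cloud(s,d):
        v,u=np.mgrid[:d.shape[0],:d.shape[1]]
        P=np.stack([(u-s.K[0,2])/s.K[0,0]*d,(v-s.K[1,2])/s.K[1,1]*d,d],-1)
        return (P-s.t)@s.R
    def proj(s,P):
        p=s.K@(s.R@np.array(P,float)+s.t);return p[:2]/p[2]
def tri(ca,pa,cb,pb):
    A=[];b=[]
    M=np.zeros((3,3));q=np.zeros(3)
    for c,p in((ca,pa),(cb,pb)):
        r=c.ray(*p);r/=np.linalg.norm(r);N=np.eye(3)-np.outer(r,r);M+=N;q+=N@c.C
    X=np.linalg.solve(M,q);return X,[np.linalg.norm((np.eye(3)-np.outer(c.ray(*p),c.ray(*p))/np.dot(c.ray(*p),c.ray(*p)))@(X-c.C)) for c,p in((ca,pa),(cb,pb))]
S=Cam('side');T=Cam('top')
def zoom(img,x0,y0,x1,y1,out,k=6):
    cv2.imwrite(out,cv2.resize(img[y0:y1,x0:x1],None,fx=k,fy=k,interpolation=cv2.INTER_CUBIC))
E
python3 - <<'E'
from h import *
a=cv2.imread('pics/side0.png');b=cv2.imread('pics/top0.png')
zoom(a,205,130,315,255,'pics/s0z.png',5 if 0 else 4.7)
zoom(b,165,160,305,225,'pics/t0z.png',5.6)
ds=np.load('side0.npy');dt=np.load('top0.npy')
for n,c,im,d in(('s',S,a,ds),('t',T,b,dt)):
    P=c.cloud(d);hsv=cv2.cvtColor(im,cv2.COLOR_BGR2HSV)
    m=((hsv[...,0]<8)|(hsv[...,0]>172))&(hsv[...,1]>190)&(hsv[...,2]>90)
    m[:130]=0;m[:,350:]=0;m[:,:150]=0
    v,u=np.nonzero(m);print(n,len(u),u.mean(),v.mean(),u.min(),u.max(),v.min(),v.max(),np.median(P[m],0),P[m].min(0),P[m].max(0))
E
```

```text
s 139 255.94244604316546 202.83453237410072 251 261 196 210 [ 0.5722582  -0.1512883   0.17281288] [ 0.44175525 -1.10685222  0.00123319] [0.59516054 0.04712219 1.13841185]
t 52 287.59615384615387 185.6153846153846 284 291 182 189 [ 0.5698459  -0.14311946  0.17878117] [ 0.5578716  -0.15411923  0.16478596] [ 0.58268807 -0.1305206   0.19127764]
```

View pics/s0z.png

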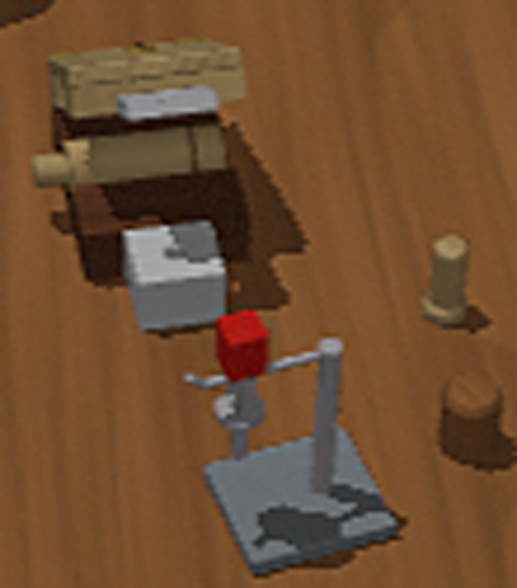

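View pics/t0z.png

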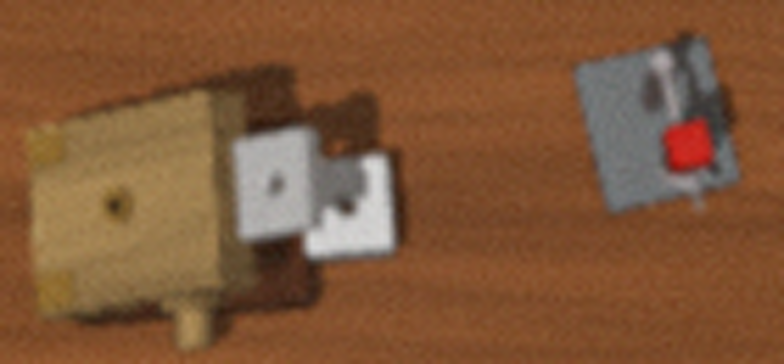

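Run:
```python
from h import *
a=cv2.imread('pics/side0.png');b=cv2.imread('pics/top0.png')
def sb(x,y):return (205+(x+.5)/4.7-.5,130+(y+.5)/4.7-.5)
def tb(x,y):return (165+(x+.5)/5.6-.5,160+(y+.5)/5.6-.5)
print('red top face from top',T.plane(*tb(688,146),.179))
print('red top from side',S.plane(*sb(243,325),.179))
print('post top',tri(S,sb(330,346),T,tb(662,62)),T.plane(*tb(662,62),.14),S.plane(*sb(330,346),.14))
print('free end',T.plane(*tb(697,202),.145),S.plane(*sb(190,378),.145))
print('lower lug: top view corners')
for p in((388,153),(397,253),(303,260)):print(T.plane(*tb(*p),.045))
print('hole?',T.plane(*tb(347,203),.045))
for p in((123,230),(212,223),(224,262),(134,275)):print(S.plane(*sb(*p),.045))
dt=np.load('top0.npy');P=T.cloud(dt)
# lid outer face pts
def reg(x0,y0,x1,y1):
    u0,v0=tb(x0,y0);u1,v1=tb(x1,y1);q=P[int(v0):int(v1)+1,int(u0):int(u1)+1].reshape(-1,3);return q
for nm,r in(('lid',(60,120,200,270)),('lug',(248,145,305,225)),('endface',(222,110,232,270)),('lowlug',(310,225,385,250)),('post',(655,55,668,68))):
    q=reg(*r);c=np.median(q,0);q=q[np.abs(q-c).max(1)<.1];c=q.mean(0);U,s,V=np.linalg.svd(q-c);n=V[2]*np.sign(V[2][2]);print(nm,len(q),c,n,'rms',s[2]/len(q)**.5,'tilt',np.arccos(n[2]))
q=P[182:190,284:292].reshape(-1,3);print(np.median(q,0))
```

```text
red top face from top [ 0.57010803 -0.14196988  0.179     ]
red top from side [ 0.57371834 -0.14324764  0.179     ]
post top (array([ 0.62869635, -0.12830114,  0.14131637]), [np.float64(0.0006291506646821453), np.float64(0.0006291506646822069)]) [ 0.62831834 -0.12837343  0.14      ] [ 0.6295841  -0.12688101  0.14      ]
free end [ 0.54168133 -0.14976894  0.145     ] [ 0.54190593 -0.15077286  0.145     ]
lower lug: top view corners
[0.58517584 0.04197824 0.045     ]
[0.52057888 0.03482868 0.045     ]
[0.5151854  0.09470484 0.045     ]
hole? [0.55235226 0.06751579 0.045     ]
[0.5193398  0.09285715 0.045     ]
[0.58207529 0.09452842 0.045     ]
[0.58613928 0.05392598 0.045     ]
[0.52334188 0.04652847 0.045     ]
lid 698 [0.54572296 0.19678741 0.12080321] [-0.04909016  0.56546478  0.82331024] rms 0.002946859676849351 tilt 0.6035776653652671
lug 179 [0.54868626 0.10460584 0.15609237] [-0.05090171  0.60785196  0.79241719] rms 0.0032950471706622475 tilt 0.6560347200022303
endface 86 [0.54616983 0.13373281 0.14858285] [ 0.05719859 -0.94541854  0.32079918] rms 0.0018810223295074042 tilt 1.2442231841964786
lowlug 83 [0.53132234 0.06729732 0.04445652] [-0.2732628  -0.03382717  0.96134446] rms 0.00411634920421713 tilt 0.27895226754350255
post 7 [ 0.62976865 -0.12650833  0.14160679] [0.48771234 0.87287058 0.01528477] rms 0.0021073085980704972 tilt 1.5555109630811905
[ 0.57011286 -0.14183471  0.17878117]
```

```bash
python3 -m handwheel '[{"hand":-1,"dx":1.7,"dy":-2.4,"wz":0.057},{"hand":-1,"dx":1.7,"dy":-2.4,"wz":0.057},{"hand":-1,"dx":1.7,"dy":-2.4,"wz":0.057},{"hand":-1,"dx":1.7,"dy":-2.4,"wz":0.057},{"hand":-1,"dx":1.7,"dy":-2.4,"wz":0.057},{"hand":-1,"dx":1.7,"dy":-2.4,"wz":0.057},{"hand":-1,"dx":1.7,"dy":-2.4,"wz":0.057},{"hand":-1,"dx":1.7,"dy":-2.4,"wz":0.057},{"hand":-1,"dx":1.7,"dy":-2.4,"wz":0.057},{"hand":-1,"dx":1.7,"dy":-2.4,"wz":0.057}]'
python3 -m handwheel '[{"hand":-1,"dx":1.8,"dy":-2.4},{"hand":-1,"dx":1.8,"dy":-2.4},{"hand":-1,"dx":1.8,"dy":-2.4},{"hand":-1,"dx":1.8,"dy":-2.4},{"hand":-1,"dx":1.8,"dy":-2.4},{"hand":-1,"dx":1.8,"dy":-2.4},{"hand":-1,"dx":1.8,"dy":-2.4},{"hand":-1,"dx":1.8,"dy":-2.4},{"hand":-1,"dx":1.8,"dy":-2.4},{"hand":-1,"dx":1.4,"dy":-2.4}]'
python3 -c "
from rig import bot;s=bot.read_state();print(s['time_s'],s['position'],s['tcp_rot'],s['force'],s['opening'])"
```

```text
0.1 [0.19968376 0.59155635 0.22167648] [[-9.47402585e-01  3.20042934e-01 -9.28220093e-04]
 [ 3.20044106e-01  9.47401115e-01 -1.70240581e-03]
 [ 3.34553799e-04 -1.90993504e-03 -9.99998120e-01]] [-0.47495422 -0.01765836  1.21961177] 1.001999463706751invalid input
invalid input
```

```bash
python3 -m handwheel '[{"hand":-1,"dx":1.7,"dy":-2.4,"dz":0,"wx":0,"wy":0,"wz":0.057},{"hand":-1,"dx":1.7,"dy":-2.4,"dz":0,"wx":0,"wy":0,"wz":0.057},{"hand":-1,"dx":1.7,"dy":-2.4,"dz":0,"wx":0,"wy":0,"wz":0.057},{"hand":-1,"dx":1.7,"dy":-2.4,"dz":0,"wx":0,"wy":0,"wz":0.057},{"hand":-1,"dx":1.7,"dy":-2.4,"dz":0,"wx":0,"wy":0,"wz":0.057},{"hand":-1,"dx":1.7,"dy":-2.4,"dz":0,"wx":0,"wy":0,"wz":0.057},{"hand":-1,"dx":1.7,"dy":-2.4,"dz":0,"wx":0,"wy":0,"wz":0.057},{"hand":-1,"dx":1.7,"dy":-2.4,"dz":0,"wx":0,"wy":0,"wz":0.057},{"hand":-1,"dx":1.7,"dy":-2.4,"dz":0,"wx":0,"wy":0,"wz":0.057},{"hand":-1,"dx":1.7,"dy":-2.4,"dz":0,"wx":0,"wy":0,"wz":0.057}]'
```

```text
time_s: 1.1
position: [0.3703, 0.3509, 0.2223]
tcp_rot: [[-0.97, -0.244, -0.001], [-0.244, 0.97, -0.0], [0.001, -0.0, -1.0]]
force: [0.6, 0.3, -0.1]
opening: 0.171
```

```bash
python3 -m handwheel '[{"hand":-1,"dx":2.2,"dy":-3.0,"dz":0,"wx":0,"wy":0,"wz":0},{"hand":-1,"dx":2.2,"dy":-3.0,"dz":0,"wx":0,"wy":0,"wz":0},{"hand":-1,"dx":2.2,"dy":-3.0,"dz":0,"wx":0,"wy":0,"wz":0},{"hand":-1,"dx":2.2,"dy":-3.0,"dz":0,"wx":0,"wy":0,"wz":0},{"hand":-1,"dx":2.2,"dy":-3.0,"dz":0,"wx":0,"wy":0,"wz":0},{"hand":-1,"dx":2.2,"dy":-3.0,"dz":0,"wx":0,"wy":0,"wz":0},{"hand":-1,"dx":2.2,"dy":-3.0,"dz":0,"wx":0,"wy":0,"wz":0},{"hand":-1,"dx":2.2,"dy":-3.0,"dz":-1.5,"wx":0,"wy":0,"wz":0},{"hand":-1,"dx":0.1,"dy":-0.5,"dz":-1.5,"wx":0,"wy":0,"wz":0},{"hand":-1,"dx":0,"dy":0,"dz":0,"wx":0,"wy":0,"wz":0}]'
```

```text
time_s: 2.1
position: [0.5458, 0.1056, 0.1902]
tcp_rot: [[-0.971, -0.239, -0.005], [-0.239, 0.971, 0.0], [0.005, 0.001, -1.0]]
force: [-0.7, 0.5, -0.7]
opening: 0.008
```

```bash
python3 -m handwheel '[{"hand":-1,"dx":0,"dy":0,"dz":-1.0,"wx":0,"wy":0,"wz":0},{"hand":-1,"dx":0,"dy":0,"dz":-1.0,"wx":0,"wy":0,"wz":0},{"hand":-1,"dx":0,"dy":-0.4,"dz":-0.7,"wx":0,"wy":0,"wz":0},{"hand":-1,"dx":0.1,"dy":-0.5,"dz":-0.7,"wx":0,"wy":0,"wz":0}]'
python3 -m handwheel '[{"hand":-1,"dx":0.1,"dy":-0.4,"dz":-0.6,"wx":0,"wy":0,"wz":0},{"hand":-1,"dx":0,"dy":-0.4,"dz":-0.7,"wx":0,"wy":0,"wz":0},{"hand":-1,"dx":0.1,"dy":-0.5,"dz":-1.0,"wx":0,"wy":0,"wz":0}]'
```

```text
time_s: 2.5
position: [0.5471, 0.0989, 0.158]
tcp_rot: [[-0.97, -0.243, -0.001], [-0.243, 0.97, 0.0], [0.001, 0.001, -1.0]]
force: [-0.9, 1.0, 0.7]
opening: 0.006
time_s: 2.8
position: [0.5503, 0.0847, 0.1354]
tcp_rot: [[-0.97, -0.242, 0.001], [-0.242, 0.97, -0.0], [-0.001, -0.001, -1.0]]
force: [-1.7, -0.3, 1.6]
opening: 0.006
```

Run:
```python
from h import *
for n,w in(('side',(190,100,300,215)),('top',(150,150,290,225))):
    p,d=vision.capture(n);zoom(cv2.cvtColor(p,cv2.COLOR_RGB2BGR),*w,f'pics/{n}1.png',4)
print(bot.read_state()['force'],bot.read_state()['position'])
```

```text
[-0.15305046 -0.46789928  0.60599961] [0.54971329 0.08420787 0.13418449]
```

View pics/side1.png

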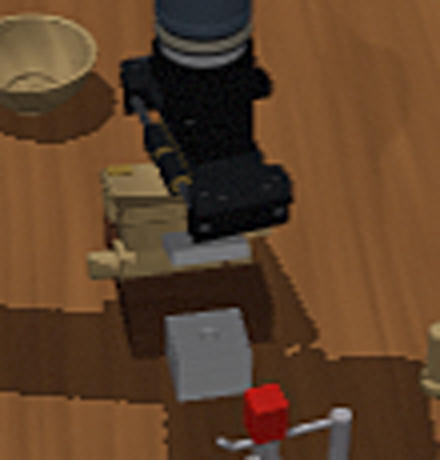

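```bash
python3 -m handwheel '[{"hand":-1,"dx":0,"dy":-0.4,"dz":-0.9,"wx":0,"wy":0,"wz":0},{"hand":-1,"dx":0.1,"dy":-0.4,"dz":-0.9,"wx":0,"wy":0,"wz":0},{"hand":-1,"dx":0,"dy":-0.3,"dz":-0.9,"wx":0,"wy":0,"wz":0},{"hand":-1,"dx":0.1,"dy":-0.3,"dz":-0.9,"wx":0,"wy":0,"wz":0},{"hand":-1,"dx":0,"dy":-0.2,"dz":-0.9,"wx":0,"wy":0,"wz":0},{"hand":-1,"dx":0,"dy":-0.2,"dz":-1.0,"wx":0,"wy":0,"wz":0}]'
python3 -m handwheel '[{"hand":-1,"dx":0,"dy":-0.1,"dz":-0.7,"wx":0,"wy":0,"wz":0},{"hand":-1,"dx":0,"dy":-0.1,"dz":-0.5,"wx":0,"wy":0,"wz":0},{"hand":-1,"dx":0,"dy":0,"dz":-0.3,"wx":0,"wy":0,"wz":0},{"hand":-1,"dx":0,"dy":0,"dz":-0.2,"wx":0,"wy":0,"wz":0},{"hand":-1,"dx":0,"dy":0,"dz":0,"wx":0,"wy":0,"wz":0}]'
```

```text
time_s: 3.5
position: [0.5523, 0.0668, 0.0798]
tcp_rot: [[-0.97, -0.242, 0.001], [-0.242, 0.97, -0.0], [-0.0, -0.0, -1.0]]
force: [0.3, -0.3, 0.9]
opening: 0.01
time_s: 4.0
position: [0.5518, 0.0653, 0.0634]
tcp_rot: [[-0.97, -0.242, -0.001], [-0.242, 0.97, 0.0], [0.0, 0.0, -1.0]]
force: [-0.5, -0.4, 0.0]
opening: 0.008
```

```bash
python3 -m handwheel '[{"hand":-1,"dx":0,"dy":0,"dz":-0.3,"wx":0,"wy":0,"wz":0},{"hand":-1,"dx":0,"dy":0,"dz":0,"wx":0,"wy":0,"wz":0}]'
python3 -m handwheel '[{"hand":-1,"dx":0,"dy":0,"dz":-0.3,"wx":0,"wy":0,"wz":0},{"hand":-1,"dx":0,"dy":0,"dz":0,"wx":0,"wy":0,"wz":0}]'
python3 -m handwheel '[{"hand":-1,"dx":0,"dy":0,"dz":-0.2,"wx":0,"wy":0,"wz":0},{"hand":-1,"dx":0,"dy":0,"dz":0,"wx":0,"wy":0,"wz":0}]'
```

```text
time_s: 4.2
position: [0.552, 0.0652, 0.0605]
tcp_rot: [[-0.97, -0.242, 0.0], [-0.242, 0.97, 0.0], [-0.0, 0.0, -1.0]]
force: [-0.1, 0.1, 0.5]
opening: 0.008
time_s: 4.4
position: [0.5521, 0.0651, 0.0575]
tcp_rot: [[-0.97, -0.242, 0.0], [-0.242, 0.97, 0.0], [-0.0, -0.0, -1.0]]
force: [-0.7, 0.4, -0.4]
opening: 0.006
time_s: 4.6
position: [0.5521, 0.0652, 0.0572]
tcp_rot: [[-0.97, -0.242, 0.001], [-0.242, 0.97, -0.0], [-0.001, -0.0, -1.0]]
force: [-2.2, -0.6, 12.6]
opening: 0.003
```

```bash
python3 -m handwheel '[{"hand":-1,"dx":0,"dy":0,"dz":1.5,"wx":0,"wy":0,"wz":0},{"hand":-1,"dx":0,"dy":0,"dz":3,"wx":0,"wy":0,"wz":0},{"hand":-1,"dx":0,"dy":0,"dz":3.5,"wx":0,"wy":0,"wz":0},{"hand":-1,"dx":0,"dy":0,"dz":4,"wx":0,"wy":0,"wz":0},{"hand":-1,"dx":0,"dy":0,"dz":4,"wx":0,"wy":0,"wz":0},{"hand":-1,"dx":-3,"dy":2,"dz":2,"wx":0,"wy":0,"wz":0},{"hand":0,"dx":-3,"dy":3,"dz":2,"wx":0,"wy":0,"wz":0},{"hand":0.5,"dx":-4,"dy":3,"dz":0,"wx":0,"wy":0,"wz":0},{"hand":0.5,"dx":-4,"dy":3,"dz":0,"wx":0,"wy":0,"wz":0},{"hand":0.5,"dx":0,"dy":2,"dz":0,"wx":0,"wy":0,"wz":0}]'
python3 - <<'E'
from h import *
for n,w in(('side',(205,130,315,255)),('top',(165,160,305,225))):
    p,d=vision.capture(n);b=cv2.cvtColor(p,cv2.COLOR_RGB2BGR);cv2.imwrite(f'pics/{n}2.png',b);np.save(f'{n}2.npy',d);zoom(b,*w,f'pics/{n}2z.png',4.7 if n=='side' else 5.6)
E
```

```text
time_s: 5.6
position: [0.4047, 0.1961, 0.255]
tcp_rot: [[-0.97, -0.244, -0.007], [-0.244, 0.97, -0.001], [0.007, 0.001, -1.0]]
force: [0.6, -0.4, -0.2]
opening: 0.287
```

View pics/side2z.png

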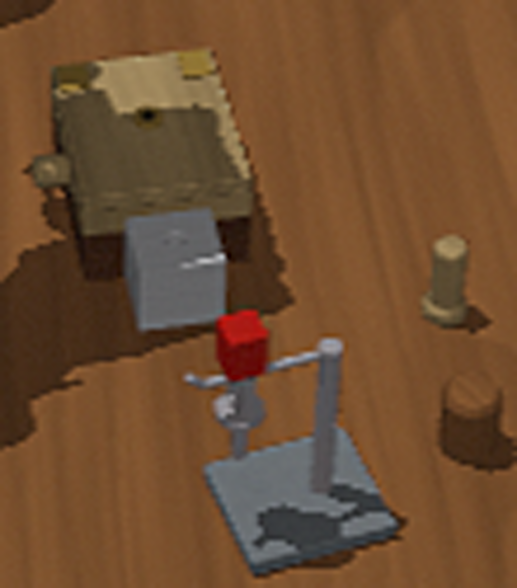

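View pics/top2z.png

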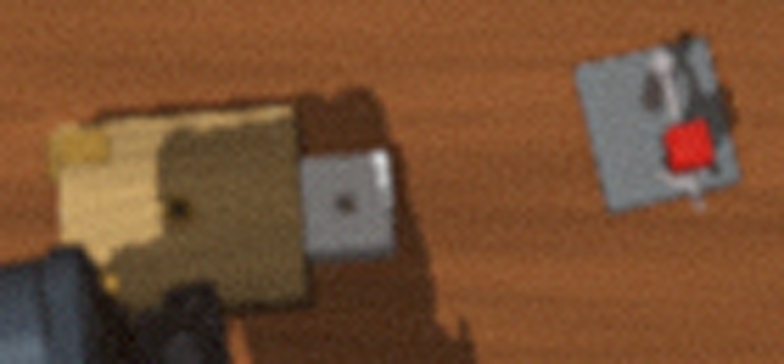

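Run:
```python
from h import *
def sb(x,y):return (205+(x+.5)/4.7-.5,130+(y+.5)/4.7-.5)
def tb(x,y):return (165+(x+.5)/5.6-.5,160+(y+.5)/5.6-.5)
b=cv2.imread('pics/top2.png');g=cv2.cvtColor(b,cv2.COLOR_BGR2GRAY).astype(float)
u0,v0=227,196
w=g[v0-3:v0+4,u0-3:u0+4];print(w.astype(int))
k=np.clip(np.median(g[v0-4:v0+5,u0-4:u0+5])-10-w,0,None);vv,uu=np.mgrid[v0-3:v0+4,u0-3:u0+4]
c=((k*uu).sum()/k.sum(),(k*vv).sum()/k.sum());print('hole px',c,T.plane(*c,.057))
a=cv2.cvtColor(cv2.imread('pics/side2.png'),cv2.COLOR_BGR2GRAY);print(a[176:186,236:248])
print('side hole',S.plane(*sb(175,238),.057))
print('corners top');
C=[T.plane(*tb(*p),.057) for p in((302,157),(388,150),(395,254),(306,261))]
print(C,'centre',np.mean(C,0))
C=[S.plane(*sb(*p),.057) for p in((124,218),(211,210),(224,258),(133,268))]
print('side',C,np.mean(C,0))
hs=cv2.cvtColor(b,cv2.COLOR_BGR2HSV);m=((hs[...,0]<8)|(hs[...,0]>172))&(hs[...,1]>150)&(hs[...,2]>80)
m[:170]=0;m[200:]=0;m[:,:270]=0;m[:,300:]=0
v,u=np.nonzero(m);print('red',u.mean(),v.mean(),T.plane(u.mean(),v.mean(),.179))
r=cv2.minAreaRect(np.argwhere(m)[:,::-1].astype(np.float32));print(r)
```

```text
[[113 115 109 110 110 113 115]
 [107  99  96  95 103 115 115]
 [103  82  71  80  96 112 116]
 [ 97  72  59  66  93 113 113]
 [104  87  76  74  89 108 117]
 [106 107  95 102 106 113 114]
 [109 107 115 114 112 114 113]]
hole px (np.float64(226.23103448275862), np.float64(195.96206896551723)) [0.55016159 0.06788736 0.057     ]
[[100 100 100 100  99  98 100  98  98  97  98  99]
 [ 99  99  98  98  97  97  99  98  98  97  98  98]
 [ 98  99  99  99  98  98  97  98  97  96  97  97]
 [ 99  97  96  95 100 110 118 107 100  97  98  98]
 [ 96  97  97 100 101 102 101 102 102 100 100  99]
 [101 101 100  95  87  99 103  90  85  98  97  98]
 [ 97  99  99  99  98 101  99  97  99  99  99  99]
 [ 98  98  97  98  99  97  98  98  98  99  98  96]
 [ 97  97  98  97  99 100 100  98  96  98  94  91]
 [100  99 100  99 100  99  97  95  95  92 116 168]]
side hole [0.55353184 0.06830599 0.057     ]
corners top
[array([0.57980719, 0.09612949, 0.057     ]), array([0.58514991, 0.04143506, 0.057     ]), array([0.51841379, 0.0355479 , 0.057     ]), array([0.51310617, 0.09183017, 0.057     ])] centre [0.54911927 0.06623565 0.057     ]
side [array([0.52012692, 0.09198971, 0.057     ]), array([0.58124987, 0.09486782, 0.057     ]), array([0.58498647, 0.04516337, 0.057     ]), array([0.52232239, 0.04083062, 0.057     ])] [0.55217141 0.06821288 0.057     ]
red 287.5970149253731 185.53731343283582 [ 0.57053014 -0.14246688  0.179     ]
((287.5, 185.5), (9.0, 7.0), 90.0)
```

```bash
python3 -m handwheel '[{"hand":0.5,"dx":1.6,"dy":-3.4,"dz":0,"wx":0,"wy":0,"wz":0},{"hand":0.5,"dx":1.7,"dy":-3.4,"dz":0,"wx":0,"wy":0,"wz":0},{"hand":0.5,"dx":1.7,"dy":-3.4,"dz":0,"wx":0,"wy":0,"wz":0},{"hand":0.5,"dx":1.7,"dy":-3.4,"dz":0,"wx":0,"wy":0,"wz":0},{"hand":0.5,"dx":1.7,"dy":-3.4,"dz":0,"wx":0,"wy":0,"wz":0},{"hand":0.5,"dx":1.7,"dy":-3.4,"dz":0,"wx":0,"wy":0,"wz":0},{"hand":0.5,"dx":1.7,"dy":-3.4,"dz":0,"wx":0,"wy":0,"wz":0},{"hand":0.5,"dx":1.7,"dy":-3.4,"dz":0,"wx":0,"wy":0,"wz":0},{"hand":0.5,"dx":1.6,"dy":-3.4,"dz":-1.5,"wx":0,"wy":0,"wz":0},{"hand":0.5,"dx":1.6,"dy":-3.3,"dz":-1.5,"wx":0,"wy":0,"wz":0}]'
python3 -m handwheel '[{"hand":0.5,"dx":0,"dy":0,"dz":0,"wx":0,"wy":0,"wz":0},{"hand":0.5,"dx":0,"dy":0,"dz":0,"wx":0,"wy":0,"wz":0}]'
```

```text
time_s: 6.7
position: [0.58, -0.1472, 0.2253]
tcp_rot: [[-0.971, -0.241, 0.001], [-0.241, 0.971, -0.001], [-0.001, -0.001, -1.0]]
force: [0.0, -0.2, 0.8]
opening: 0.754
time_s: 6.9
position: [0.5786, -0.1454, 0.2244]
tcp_rot: [[-0.971, -0.239, -0.002], [-0.239, 0.971, 0.001], [0.002, 0.002, -1.0]]
force: [-0.5, -0.4, 0.3]
opening: 0.75
```

```bash
python3 -m handwheel '[{"hand":0.5,"dx":-0.6,"dy":0.3,"dz":0,"wx":0,"wy":0,"wz":0},{"hand":0.5,"dx":0,"dy":0,"dz":-2,"wx":0,"wy":0,"wz":0},{"hand":0.5,"dx":0,"dy":0,"dz":-2,"wx":0,"wy":0,"wz":0},{"hand":0.5,"dx":0,"dy":0,"dz":0,"wx":0,"wy":0,"wz":0}]'
python3 - <<'E'
from h import *
for n,w in(('side',(205,130,315,255)),('top',(230,145,330,215))):
    p,d=vision.capture(n);b=cv2.cvtColor(p,cv2.COLOR_RGB2BGR);zoom(b,*w,f'pics/{n}3z.png',4.7 if n=='side' else 5.6)
E
```

```text
time_s: 7.3
position: [0.5704, -0.1386, 0.184]
tcp_rot: [[-0.97, -0.243, -0.005], [-0.243, 0.97, 0.002], [0.004, 0.004, -1.0]]
force: [-0.1, 0.4, -0.4]
opening: 0.749
```

View pics/side3z.png

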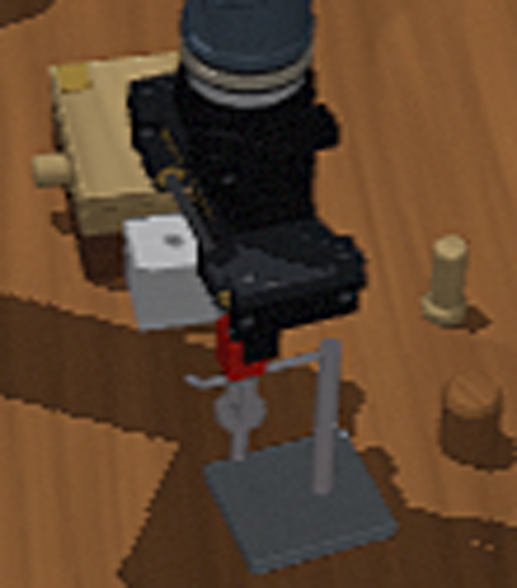

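Run:
```python
from h import *
s=bot.read_state();p=s['position'];R=s['tcp_rot'];print(p)
for o in(.033,.048):
  for w in(-.0095,.0095):
    q=S.proj(p-R[:,1]*o+R[:,0]*w);print(o,w,(q-[205,130])*4.7)
q=S.proj([.572,-.1427,.145]);print((q-[205,130])*4.7)
```

```text
[ 0.57260888 -0.13984339  0.18625407]
0.033 -0.0095 [274.31972966 344.28217232]
0.033 0.0095 [243.56970753 352.01378391]
0.048 -0.0095 [283.77576304 361.79364649]
0.048 0.0095 [252.82330356 369.64951647]
[236.92484455 363.16536309]
```

```bash
python3 -m handwheel '[{"hand":0.5,"dx":0,"dy":-0.3,"dz":-2,"wx":0,"wy":0,"wz":0},{"hand":0.5,"dx":0,"dy":0,"dz":-1.5,"wx":0,"wy":0,"wz":0},{"hand":0.5,"dx":0,"dy":0,"dz":-0.5,"wx":0,"wy":0,"wz":0},{"hand":0.5,"dx":0,"dy":0,"dz":0,"wx":0,"wy":0,"wz":0},{"hand":0.5,"dx":0,"dy":0,"dz":0,"wx":0,"wy":0,"wz":0}]'
python3 - <<'E'
from h import *
for n in('side','top'):
    p,d=vision.capture(n);b=cv2.cvtColor(p,cv2.COLOR_RGB2BGR);zoom(b,*((205,130,315,255) if n=='side' else (230,145,330,215)),f'pics/{n}4z.png',4.7)
    s=bot.read_state();print(s['position'],s['force'])
E
```

```text
time_s: 7.9
position: [0.5737, -0.144, 0.1467]
tcp_rot: [[-0.97, -0.242, 0.002], [-0.242, 0.97, -0.001], [-0.002, -0.001, -1.0]]
force: [0.2, -0.3, -0.6]
opening: 0.754
[ 0.57380638 -0.14406634  0.14681094] [-0.29899585 -0.766076    0.16500465]
[ 0.57374672 -0.14409495  0.14674284] [ 0.33512515  0.17839636 -0.4796136 ]
```

View pics/side4z.png

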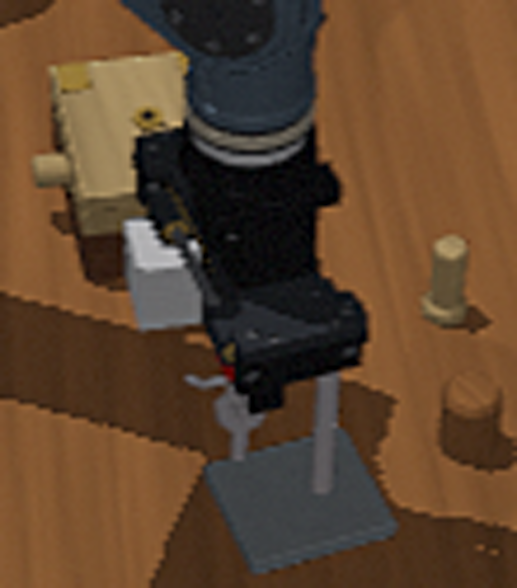

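View pics/top4z.png

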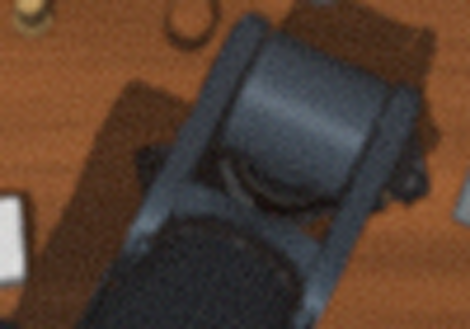

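```bash
python3 -m handwheel '[{"hand":0.2,"dx":-0.2,"dy":0.15,"dz":-0.2,"wx":0,"wy":0,"wz":0},{"hand":-0.1,"dx":0,"dy":0,"dz":0,"wx":0,"wy":0,"wz":0},{"hand":-0.3,"dx":0,"dy":0,"dz":0,"wx":0,"wy":0,"wz":0},{"hand":-0.4,"dx":0,"dy":0,"dz":0,"wx":0,"wy":0,"wz":0},{"hand":-0.7,"dx":0,"dy":0,"dz":0,"wx":0,"wy":0,"wz":0},{"hand":-1,"dx":0,"dy":0,"dz":0,"wx":0,"wy":0,"wz":0},{"hand":-1,"dx":0,"dy":0,"dz":0,"wx":0,"wy":0,"wz":0},{"hand":-1,"dx":0,"dy":0,"dz":0,"wx":0,"wy":0,"wz":0}]'
python3 -c "
from rig import bot;s=bot.read_state();print(s['position'],s['force'],s['moment'])"
```

```text
time_s: 8.8
position: [0.5712, -0.1426, 0.1436]
tcp_rot: [[-0.97, -0.242, 0.0], [-0.242, 0.97, -0.0], [-0.0, -0.0, -1.0]]
force: [-0.4, -0.1, 0.9]
opening: 0.296
[ 0.57115192 -0.14256808  0.14363411] [-0.38974478 -0.1389058   0.90453822] [-0.00891964 -0.01396827 -0.03077223]
```

```bash
python3 -m handwheel '[{"hand":-1,"dx":0,"dy":0,"dz":0.5,"wx":0,"wy":0,"wz":0},{"hand":-1,"dx":0,"dy":0,"dz":0.5,"wx":0,"wy":0,"wz":0},{"hand":-1,"dx":0,"dy":0,"dz":0.4,"wx":0,"wy":0,"wz":0},{"hand":-1,"dx":0,"dy":0,"dz":0,"wx":0,"wy":0,"wz":0},{"hand":-1,"dx":0,"dy":0,"dz":0,"wx":0,"wy":0,"wz":0}]'
python3 - <<'E'
from h import *
p,d=vision.capture('side');b=cv2.cvtColor(p,cv2.COLOR_RGB2BGR);zoom(b,205,130,315,255,'pics/side5z.png',4.7)
s=bot.read_state();print(s['position'],s['force'],s['opening'])
E
```

```text
time_s: 9.3
position: [0.571, -0.1424, 0.1578]
tcp_rot: [[-0.97, -0.242, 0.0], [-0.242, 0.97, -0.0], [-0.0, -0.0, -1.0]]
force: [0.4, 0.7, -1.0]
opening: 0.295
[ 0.57093801 -0.14232457  0.15757738] [ 0.18286129 -0.11711028 -0.6537073 ] 0.29539322089548886
```

View pics/side5z.png

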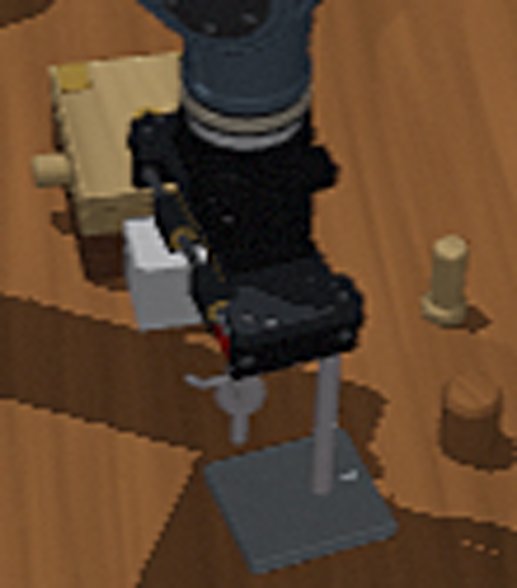

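```bash
python3 -m handwheel '[{"hand":-1,"dx":-0.97,"dy":-0.24,"dz":0,"wx":0,"wy":0,"wz":0},{"hand":-1,"dx":-0.97,"dy":-0.24,"dz":0,"wx":0,"wy":0,"wz":0},{"hand":-1,"dx":-0.97,"dy":-0.24,"dz":0,"wx":0,"wy":0,"wz":0}]'
python3 -m handwheel '[{"hand":-1,"dx":-0.97,"dy":-0.24,"dz":0,"wx":0,"wy":0,"wz":0},{"hand":-1,"dx":-0.97,"dy":-0.24,"dz":0,"wx":0,"wy":0,"wz":0},{"hand":-1,"dx":-0.97,"dy":-0.24,"dz":0,"wx":0,"wy":0,"wz":0},{"hand":-1,"dx":-0.97,"dy":-0.24,"dz":0,"wx":0,"wy":0,"wz":0}]'
```

```text
time_s: 9.65
position: [0.5404, -0.1496, 0.1573]
tcp_rot: [[-0.97, -0.242, -0.001], [-0.242, 0.97, 0.0], [0.001, 0.001, -1.0]]
force: [-0.2, -0.3, -1.4]
opening: 0.297
time_s: 10.05
position: [0.5022, -0.1594, 0.1576]
tcp_rot: [[-0.97, -0.242, 0.0], [-0.242, 0.97, -0.0], [-0.0, -0.0, -1.0]]
force: [0.0, -0.5, -1.0]
opening: 0.299
```

Run:
```python
from h import *
p,d=vision.capture('side');b=cv2.cvtColor(p,cv2.COLOR_RGB2BGR);zoom(b,190,130,300,255,'pics/side6z.png',4.7)
s=bot.read_state();print(s['position'],s['force'],s['opening'])
```

```text
[ 0.50040751 -0.15927867  0.15741547] [-1.30033939  0.20093655 -1.07542823] 0.29169564524502445
```

View pics/side6z.png

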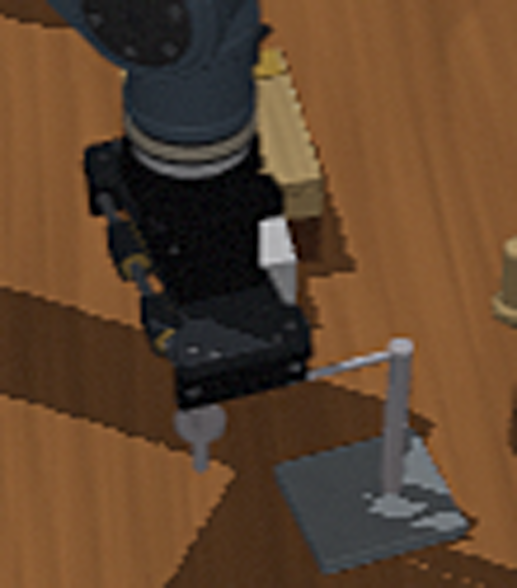

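```bash
python3 -m handwheel '[{"hand":-1,"dx":0,"dy":0,"dz":1,"wx":0,"wy":0,"wz":0},{"hand":-1,"dx":0,"dy":2,"dz":1,"wx":0,"wy":0,"wz":0},{"hand":-1,"dx":0.5,"dy":3,"dz":0,"wx":0,"wy":0,"wz":0},{"hand":-1,"dx":1,"dy":3,"dz":0,"wx":0,"wy":0,"wz":0},{"hand":-1,"dx":1,"dy":4,"dz":0,"wx":0,"wy":0,"wz":0},{"hand":-1,"dx":1,"dy":4,"dz":0,"wx":0,"wy":0,"wz":0},{"hand":-1,"dx":1,"dy":3.5,"dz":0,"wx":0,"wy":0,"wz":0},{"hand":-1,"dx":0.5,"dy":2.2,"dz":0,"wx":0,"wy":0,"wz":0},{"hand":-1,"dx":0,"dy":1,"dz":0,"wx":0,"wy":0,"wz":0},{"hand":-1,"dx":0,"dy":0,"dz":0,"wx":0,"wy":0,"wz":0}]'
python3 - <<'E'
from h import *
p,d=vision.capture('side');b=cv2.cvtColor(p,cv2.COLOR_RGB2BGR);cv2.imwrite('pics/side7.png',b);zoom(b,205,110,285,210,'pics/side7z.png',5.8)
p,d=vision.capture('top');b=cv2.cvtColor(p,cv2.COLOR_RGB2BGR);zoom(b,165,150,265,230,'pics/top7z.png',5.8)
s=bot.read_state();print(s['position'],s['force'],s['opening'])
E
```

```text
time_s: 11.1
position: [0.5532, 0.0689, 0.1779]
tcp_rot: [[-0.97, -0.244, 0.0], [-0.244, 0.97, -0.0], [-0.0, -0.0, -1.0]]
force: [-0.8, 0.9, -1.4]
opening: 0.298
[0.55302112 0.06711666 0.17773148] [-0.14915928 -0.65197759  0.1234495 ] 0.2960872065674559
```

View pics/side7z.png

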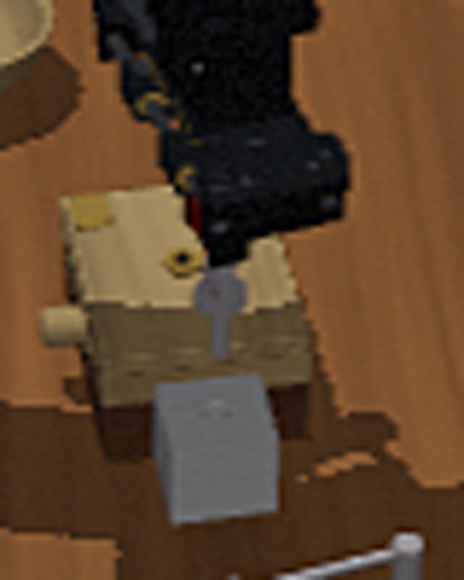

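View pics/top7z.png

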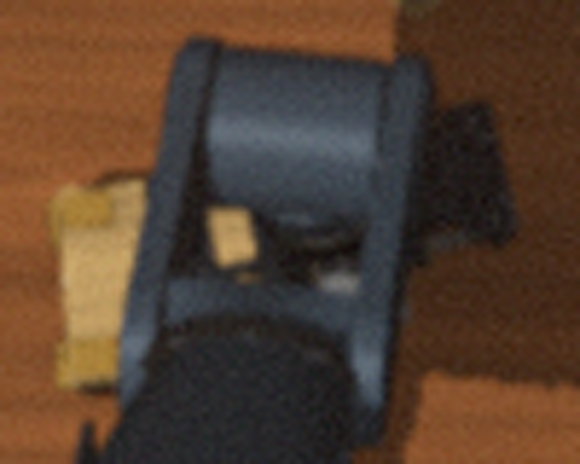

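```bash
python3 - <<'E'
from h import *
f=lambda x,y:(205+(x+.5)/5.8-.5,110+(y+.5)/5.8-.5)
for z in(.095,.097,.099):print('tip',S.plane(*f(220,356),z))
print('shoulder centre (z+.043)',S.plane(*f(221,292),.097+.043))
print('hole',S.plane(*f(217,408),.057))
E
python3 -m handwheel '[{"hand":-1,"dx":0,"dy":0,"dz":0,"wx":0,"wy":0,"wz":0},{"hand":-1,"dx":0,"dy":0,"dz":0,"wx":0,"wy":0,"wz":0}]'
```

```text
tip [0.55581184 0.07044263 0.095     ]
tip [0.55559322 0.06818601 0.097     ]
tip [0.5553746  0.06592938 0.099     ]
shoulder centre (z+.043) [0.55631415 0.07156328 0.14      ]
hole [0.55418623 0.06975776 0.057     ]
time_s: 11.4
position: [0.5531, 0.0666, 0.1776]
tcp_rot: [[-0.971, -0.24, -0.0], [-0.24, 0.971, -0.0], [0.0, -0.0, -1.0]]
force: [-0.2, 0.1, -1.6]
opening: 0.297
```

```bash
python3 -m handwheel '[{"hand":-1,"dx":-0.2,"dy":0.1,"dz":-1,"wx":0,"wy":0,"wz":0},{"hand":-1,"dx":0,"dy":0,"dz":-1,"wx":0,"wy":0,"wz":0},{"hand":-1,"dx":0,"dy":0,"dz":-1,"wx":0,"wy":0,"wz":0},{"hand":-1,"dx":0,"dy":0,"dz":-0.5,"wx":0,"wy":0,"wz":0},{"hand":-1,"dx":0,"dy":0,"dz":0,"wx":0,"wy":0,"wz":0},{"hand":-1,"dx":0,"dy":0,"dz":0,"wx":0,"wy":0,"wz":0}]'
python3 - <<'E'
from h import *
p,d=vision.capture('side');b=cv2.cvtColor(p,cv2.COLOR_RGB2BGR);cv2.imwrite('pics/side8.png',b);zoom(b,215,140,275,210,'pics/side8z.png',8)
s=bot.read_state();print(s['position'],s['force'],s['opening'])
E
```

```text
time_s: 12.0
position: [0.5511, 0.0689, 0.1423]
tcp_rot: [[-0.97, -0.242, -0.0], [-0.242, 0.97, 0.0], [0.0, 0.0, -1.0]]
force: [0.2, -0.0, -0.5]
opening: 0.296
[0.55136635 0.06884157 0.14259262] [ 0.79143162  0.72524512 -0.36441657] 0.29792180997912887
```

View pics/side8z.png

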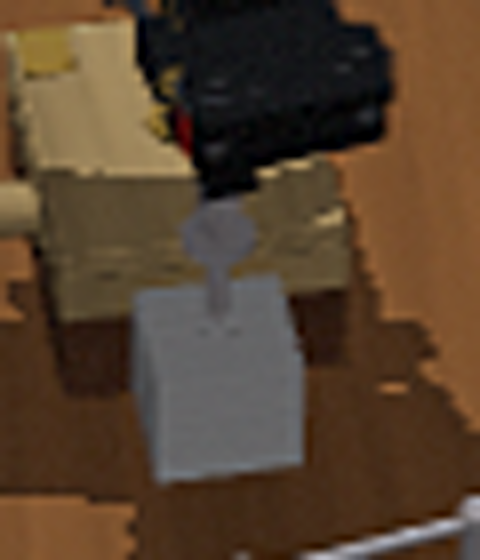

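```bash
python3 -m handwheel '[{"hand":-1,"dx":0,"dy":-0.05,"dz":-0.3,"wx":0,"wy":0,"wz":0},{"hand":-1,"dx":0,"dy":0,"dz":-0.3,"wx":0,"wy":0,"wz":0},{"hand":-1,"dx":0,"dy":0,"dz":0,"wx":0,"wy":0,"wz":0}]'
python3 -m handwheel '[{"hand":-1,"dx":0,"dy":0,"dz":-0.3,"wx":0,"wy":0,"wz":0},{"hand":-1,"dx":0,"dy":0,"dz":0,"wx":0,"wy":0,"wz":0}]'
```

```text
time_s: 12.35
position: [0.5508, 0.0683, 0.1363]
tcp_rot: [[-0.97, -0.242, -0.001], [-0.242, 0.97, 0.0], [0.001, 0.0, -1.0]]
force: [-0.6, 0.1, -0.7]
opening: 0.297
time_s: 12.55
position: [0.5509, 0.0683, 0.1332]
tcp_rot: [[-0.97, -0.242, -0.001], [-0.242, 0.97, 0.0], [0.001, 0.0, -1.0]]
force: [0.3, 0.6, -0.4]
opening: 0.293
```

```bash
python3 -m handwheel '[{"hand":-1,"dx":0,"dy":0,"dz":-0.4,"wx":0,"wy":0,"wz":0},{"hand":-1,"dx":0,"dy":0,"dz":-0.4,"wx":0,"wy":0,"wz":0},{"hand":-1,"dx":0,"dy":0,"dz":0,"wx":0,"wy":0,"wz":0}]'
python3 -m handwheel '[{"hand":-1,"dx":0,"dy":0,"dz":-0.4,"wx":0,"wy":0,"wz":0},{"hand":-1,"dx":0,"dy":0,"dz":-0.4,"wx":0,"wy":0,"wz":0},{"hand":-1,"dx":0,"dy":0,"dz":0,"wx":0,"wy":0,"wz":0}]'
```

```text
time_s: 12.85
position: [0.5506, 0.0683, 0.1249]
tcp_rot: [[-0.97, -0.242, -0.001], [-0.242, 0.97, 0.0], [0.001, 0.0, -1.0]]
force: [-0.9, -0.2, -1.0]
opening: 0.302
time_s: 13.15
position: [0.5506, 0.0683, 0.1169]
tcp_rot: [[-0.97, -0.242, -0.001], [-0.242, 0.97, 0.0], [0.001, 0.0, -1.0]]
force: [-0.0, 1.0, -1.8]
opening: 0.293
```

```bash
python3 -m handwheel '[{"hand":-1,"dx":0,"dy":0,"dz":-0.5,"wx":0,"wy":0,"wz":0},{"hand":-1,"dx":0,"dy":0,"dz":-0.5,"wx":0,"wy":0,"wz":0},{"hand":-1,"dx":0,"dy":0,"dz":0,"wx":0,"wy":0,"wz":0}]'
python3 -m handwheel '[{"hand":-1,"dx":0,"dy":0,"dz":-0.3,"wx":0,"wy":0,"wz":0},{"hand":-1,"dx":0,"dy":0,"dz":-0.3,"wx":0,"wy":0,"wz":0},{"hand":-1,"dx":0,"dy":0,"dz":0,"wx":0,"wy":0,"wz":0}]'
python3 -m handwheel '[{"hand":-1,"dx":0,"dy":0,"dz":-0.2,"wx":0,"wy":0,"wz":0},{"hand":-1,"dx":0,"dy":0,"dz":0,"wx":0,"wy":0,"wz":0}]'
```

```text
time_s: 13.45
position: [0.5505, 0.0683, 0.1067]
tcp_rot: [[-0.97, -0.242, -0.002], [-0.242, 0.97, 0.0], [0.002, 0.0, -1.0]]
force: [-1.2, 0.3, -1.9]
opening: 0.299
time_s: 13.75
position: [0.5508, 0.0683, 0.1011]
tcp_rot: [[-0.97, -0.242, -0.001], [-0.242, 0.97, 0.0], [0.001, 0.0, -1.0]]
force: [0.3, -0.7, -1.0]
opening: 0.293
time_s: 13.95
position: [0.551, 0.0683, 0.0994]
tcp_rot: [[-0.97, -0.242, -0.0], [-0.242, 0.97, 0.0], [0.0, 0.0, -1.0]]
force: [-0.3, -0.0, -0.6]
opening: 0.295
```

```bash
python3 -m handwheel '[{"hand":-1,"dx":0,"dy":0,"dz":-0.2,"wx":0,"wy":0,"wz":0},{"hand":-1,"dx":0,"dy":0,"dz":0,"wx":0,"wy":0,"wz":0}]'
python3 -m handwheel '[{"hand":-1,"dx":0,"dy":0,"dz":-0.1,"wx":0,"wy":0,"wz":0},{"hand":-1,"dx":0,"dy":0,"dz":0,"wx":0,"wy":0,"wz":0}]'
```

```text
time_s: 14.15
position: [0.5513, 0.0683, 0.0978]
tcp_rot: [[-0.97, -0.242, 0.001], [-0.242, 0.97, -0.0], [-0.001, -0.0, -1.0]]
force: [0.4, 0.3, 1.0]
opening: 0.296
time_s: 14.35
position: [0.5514, 0.0683, 0.0977]
tcp_rot: [[-0.97, -0.242, 0.001], [-0.242, 0.97, -0.0], [-0.001, -0.0, -1.0]]
force: [-1.4, -0.5, 7.1]
opening: 0.299
```

```bash
python3 -m handwheel '[{"hand":-1,"dx":0,"dy":0,"dz":-0.04,"wx":0,"wy":0,"wz":0},{"hand":-1,"dx":0,"dy":0,"dz":0,"wx":0,"wy":0,"wz":0},{"hand":-1,"dx":0,"dy":0,"dz":0,"wx":0,"wy":0,"wz":0},{"hand":-1,"dx":0,"dy":0,"dz":0,"wx":0,"wy":0,"wz":0},{"hand":-1,"dx":0,"dy":0,"dz":0,"wx":0,"wy":0,"wz":0}]'
python3 - <<'E'
from h import *
p,d=vision.capture('side');b=cv2.cvtColor(p,cv2.COLOR_RGB2BGR);cv2.imwrite('pics/side9.png',b);zoom(b,205,120,285,220,'pics/side9z.png',5.8)
s=bot.read_state();print(s['position'],s['force'],s['moment'],s['opening'])
E
```

```text
time_s: 14.85
position: [0.5514, 0.0683, 0.0976]
tcp_rot: [[-0.97, -0.242, 0.001], [-0.242, 0.97, -0.0], [-0.001, -0.0, -1.0]]
force: [-1.9, -0.4, 8.6]
opening: 0.291
[0.55138902 0.06825935 0.09761942] [-1.68168149 -0.8656451   9.5560652 ] [ 0.08939001  0.48414621 -0.01352743] 0.2998743235845113
```

View pics/side9z.png

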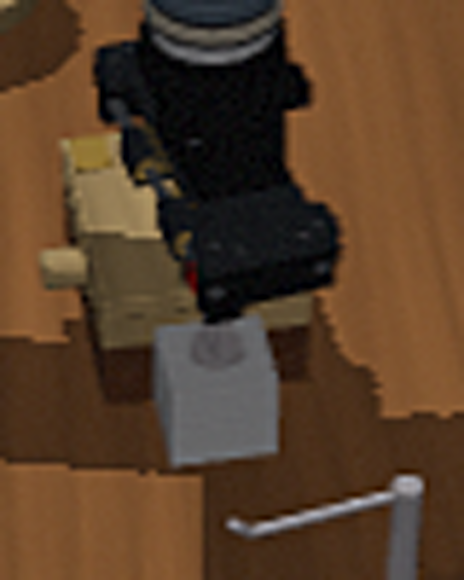

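```bash
python3 -m handwheel '[{"hand":-1,"dx":0,"dy":0,"dz":0,"wx":0,"wy":0,"wz":0},{"hand":-1,"dx":0,"dy":0,"dz":0,"wx":0,"wy":0,"wz":0},{"hand":-1,"dx":0,"dy":0,"dz":0,"wx":0,"wy":0,"wz":0},{"hand":-1,"dx":0,"dy":0,"dz":0,"wx":0,"wy":0,"wz":0},{"hand":-1,"dx":0,"dy":0,"dz":0,"wx":0,"wy":0,"wz":0}]'
```

```text
time_s: 15.4
position: [0.5514, 0.0683, 0.0976]
tcp_rot: [[-0.97, -0.242, 0.001], [-0.242, 0.97, -0.0], [-0.001, -0.0, -1.0]]
force: [-2.2, 0.0, 9.6]
opening: 0.295
```

The picture shows the shoulder flat on the lid's lug, around zoom pixel (218,348), with the hook empty. The push holds steady at about 9 N, so I'm handing in.

```bash
python3 -c "
from rig import hand_in;print(hand_in())"
```

```text
the job is handed in; nothing more can be done
None
```

The blank is clamped for drilling, and I handed the job in at about 15.4 s with the hand still pressing the pin down. No verdict was reported.

- **Lid:** I swung it shut with closed fingers pressing on its lug. It stopped at 57.2 mm, against 57 mm for fully shut, with 12.6 N.
- **Pin:** I gripped the red block, lifted it 14 mm, drew it about 73 mm off the hook and lowered it through both holes. No force built up until the shoulder met the lug.
- **Last checks:**
  - The TCP height was 97.6 mm, against 97.5 mm expected with the pin fully home.
  - The downward push was steady at 8.6–9.6 N, the grip opening was about 26 mm, and the side picture shows the shoulder flat on the lug.

**Not measured or in disagreement:**
- The two cameras disagreed by about 3 mm in x, so I used their mean and relative offsets; the pin went in cleanly.
- A steady sideways force of about 2 N remains.
- I checked the blank only by eye, from its tenon in the side pictures. I did not measure the bystanders, and the arm came near none of them.
- My first two move calls were refused as invalid input because rows were missing keys. The only effect was a little time lost.

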